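# Put the washing-corner things back on their own drip stands

## Robot

A 7-joint arm with a two-finger parallel gripper is mounted at the origin on the work surface. World frame = base frame: x ahead of the robot, y to its left, z up, the work surface at z = 0. Lengths are in mm, angles in degrees, forces in N, time in s.
With the tool pointing down it reaches from about 400 to 875 mm from the base axis. Payload 19.3 kg.
Tool frame: the origin (TCP) lies at the centre of the arm's flange, where the gripper is bolted on; the fingertips stand 173 mm ahead of it and the grasp point (between the pads) lies 155 mm ahead of it; z points along the fingers, y is the line along which they close (so a half turn about z gives the same grasp; the last joint's range is limited). The gripper opens to 85 mm and grips with 20 to 120 N. Pads are 22 mm wide; open, the fingers measure 114 mm over their backs; the gripper's body (76 mm by 85 mm) begins 54 mm behind the grasp point. The pads swing forward as they close: fully open they stand 13 mm farther back than shut.
Start: joints at [62.269, 29.874, -2.08, 91.645, 1.215, 58.505, -6.463], TCP at [251.281, -572.256, 404.691] pointing down, gripper open.
Joint ranges: [-166.77, 166.77], [-17.47, 122.26], [-85.68, 81.53], [9.62, 139.38], [-72.42, 252.41], [9.2, 110.78], [-144.41, 144.41]. Speed limits (degrees/s): [108.29, 108.29, 136.94, 136.94, 172.46, 172.46, 172.46].

## Interface

Orientations are given as a 3x3 rotation matrix whose columns are the frame's x, y, z axes.
In Python, from rig import r gives the robot as it stands. The module is installed in compiled form; this text tells all that it offers.
- The arm moves only by the tool step_arm, never from a script. Its arguments are lists of equal length, an entry for each row: "delta_pos": the shift along the world's x, y, z in mm, a list of three; "yaw": the turn about the world's z in degrees. In form: {"delta_pos": [[dx, dy, dz], ...], "yaw": [yaw, ...]}. A call has 1 to 12 rows; each row shifts and turns the commanded pose from where the row before left it; what a row does not reach is not made up. A row lasts 1/8 s, in which the tool goes at most 62.5 mm and 10.7 degrees, less where a joint would pass 70% of its speed; a pose out of reach is approached as far as the arm can. A call with a gripper value outside its range is refused whole. "hand" is the opening, from -1 (shut) to 1 (fully open), set as the call begins (left out, the last holds). The fingers move at their own pace and stop on an object; "grip_force" is the grip in N (left out, the last holds). Time passes only in rows, so rows that do not move let the fingers close. It gives the time, the measured TCP pose, the force, the opening and the grip force at its end, in the units of the state.
- r.read_state(): the state, without advancing time (a new reading comes with each control period).
- r.read_camera(name): name is "scene" or "top"; returns a dict with "image" (400x640x3 uint8, blue, green, red), "fx", "fy", "cx", "cy" (pixels), "world_from_camera" (4x4, takes a point from camera to world coordinates). Camera axes: x right, y up, looking along -z (the intrinsics and any distortion apply to the point x, -y, -z); pixel columns grow to the right and rows downward; lengths in mm; the calibration is good to about 2 mm. A picture is of the moment at which its call begins. There is no depth.
- r.finish_job(): hands the job in; it is judged then, once.
The state is a dict: "time_s": time; "q": joint angles; "qvel": joint speeds; "effort": joint torques, N m; "ee_pos": TCP position; "eef_rot": TCP orientation; "wrist_force": force on the tool from outside, world axes, zero at the start; "wrist_torque": the same for the moment, N m; "width": finger opening in mm; "grip_force": force on a finger pad.
Only numpy, scipy, OpenCV 4.12 (cv2) and the standard library are available. Lean on these libraries where they do the work, as an engineer would, in place of code of your own. Each camera call takes 0.05 s, during which the arm holds its last target. There are 200 camera calls.

## Task

After washing up, the four things were put back on each other's drip stands. Put each in the middle of its own stand, upright: the steel pot lid on the large round stand, the tall steel tumbler on the small round stand, the steel katori (the low bowl) on the square stand, and the open soap dish on the oblong stand with its long side along the stand's long side. The slatted wooden board is free to park a thing on along the way and ends up empty; do not tip any of the four over, and do not knock over the green bottle.

Things in the scene. Friction and masses are not known exactly. Their poses are not given: they have to be found in the camera images.
- lid_knob (a point): Small stainless pot lid, a flat-bottomed shallow dome 100 mm across with an upright cylindrical knob, 24 mm diameter, in its middle. The knob runs from 12 to 40 mm above the lid's underside; the point is the knob's centre, 26 mm above the underside, z up. About 130 g. Take it by the knob. At the start it is on the square or the oblong stand.
- tumbler_mid (a point): Stainless tumbler standing upright, open at the top, 80 mm tall, 46 mm diameter at the foot and 52 mm at the rim. The point is on its axis at half height (40 mm above its underside), z up. About 100 g. At the start it is on the square or the oblong stand.
- katori_mid (a point): Stainless katori, a small low bowl with nearly upright sides, open at the top, 36 mm tall, 62 mm diameter at the foot and 68 mm at the rim. The point is on its axis at half height (18 mm above its underside), z up. About 90 g. At the start it is on one of the round stands. (The wider katoris on the pink tub's rim are not meant.)
- soapdish_mid (a point): Open white plastic soap dish with a cream bar of soap fixed in it (the soap stays below the rim), 100 x 60 mm and 26 mm tall. The point is its centre at half height (13 mm above its underside); x along the 100 mm side, y along the 60 mm side, z up. About 140 g. Take it across the 60 mm width. At the start it is on one of the round stands. (The pink soap box with a propped lid is not meant.)
- round_large_top (a point): Large round drip stand, a flat grey plastic disc 140 mm across and 6 mm high, home of the pot lid. The point is the centre of its top face, z up; it is fixed.
- round_small_top (a point): Small round drip stand, a flat grey plastic disc 100 mm across and 6 mm high, home of the tumbler. The point is the centre of its top face, z up; it is fixed.
- square_top (a point): Square drip stand, a flat grey plastic slab 110 x 110 mm and 6 mm high, home of the katori. The point is the centre of its top face, z up; it is fixed.
- oblong_top (a point): Oblong drip stand, a flat grey plastic slab 140 x 96 mm and 6 mm high, home of the soap dish; x along its 140 mm side. The point is the centre of its top face, z up; it is fixed.
- slatted_top (a point): Slatted wooden board, 120 x 118 mm and 6 mm high, five slats with gaps; empty at the start, the free spot where any of the four can be parked. The point is the centre of its top face, z up; it is fixed.
- bottle_mid (a point): Bystander: green plastic bottle, 52 mm diameter and 130 mm tall, standing upright beyond the stands, to the robot's left. The point is on its axis 65 mm above the work surface. Not to be knocked over.
Things that resemble listed ones, but are neither listed nor needed, are in the scene too. Leave any blue look-alike of the part that bears lid_knob alone. What is shaped like the part that bears katori_mid but yellow is not meant.

How it is judged (in metres and radians):
At the end, for the whole second after the job is handed in: Lid on large round, tumbler on small round, katori on square, soap dish on oblong stand: each within 15 mm of the stand's centre, resting on it (height within 5 mm), upright within 7 degrees, at rest; soap dish's long side within 14 degrees of the oblong stand's, either way round; all released (horizontal distance between lid_knob and round_large_top below 0.015 m and z of lid_knob in the frame of round_large_top between 0.021 and 0.031 m and angle between each of lid_knob, tumbler_mid, katori_mid, soapdish_mid's own z axis and vertical below 0.12 rad and linear speed of each of lid, tumbler, katori, soapdish below 0.02 m/s and horizontal distance between tumbler_mid and round_small_top below 0.015 m and z of tumbler_mid in the frame of round_small_top between 0.035 and 0.045 m and horizontal distance between katori_mid and square_top below 0.015 m and z of katori_mid in the frame of square_top between 0.013 and 0.023 m and horizontal distance between soapdish_mid and oblong_top below 0.015 m and z of soapdish_mid in the frame of oblong_top between 0.008 and 0.018 m and angle between the x axis of soapdish_mid and the x axis of oblong_top, either way round below 0.25 rad); the robot touches nothing.
It fails at once if the lid is tipped over (angle between lid_knob's own z axis and vertical above 0.9 rad).
It fails at once if the tumbler is tipped over (angle between tumbler_mid's own z axis and vertical above 0.9 rad).
It fails at once if the katori is tipped over (angle between katori_mid's own z axis and vertical above 0.9 rad).
It fails at once if the soapdish is tipped over (angle between soapdish_mid's own z axis and vertical above 0.9 rad).
It fails at once if the green bottle is knocked over (angle between bottle_mid's own z axis and vertical above 0.6 rad).
It also fails if it takes over 144 s, if anything falls off the work surface, if the arm or the gripper's body presses on something with over 40 N, if the wrist force passes 120 N, or if a joint passes its speed limit or range.

## Working session

There is one attempt and no reset: what is moved stays moved. The work goes in short steps, Python scripts to look and compute and a tool call to move; the robot and the scene stay as the last step left them, time stands still between calls to the robot, and variables do not carry over. Pictures are saved under pics/ and viewed, at most 14 in all, crops included, and the job is handed in when it is done.

Besides the shell and the picture viewer there is one more tool, called after "Call:" as name(argument=value, ...), one argument or row to a line, values as JSON. step_arm: Moves the arm, as the interface text tells. Its arguments: {"type":"object","properties":{"delta_pos":{"type":"array","items":{"type":"array","items":{"type":"number"}}},"yaw":{"type":"array","items":{"type":"number"}},"hand":{"type":"number"},"grip_force":{"type":"number"}},"required":["delta_pos","yaw"]}

```bash
mkdir -p pics; cat > h.py <<'E'
import numpy as np, cv2
from rig import r
def snap(n,f=None):
    c=r.read_camera(n)
    if f: cv2.imwrite('pics/'+f,c['image'])
    return c
def ray(c,u,v):
    d=np.array([(u-c['cx'])/c['fx'],-(v-c['cy'])/c['fy'],-1.])
    T=np.array(c['world_from_camera']); return T[:3,3],T[:3,:3]@d
def pt(c,u,v,z):
    o,d=ray(c,u,v); return (o+d*(z-o[2])/d[2])[:2]
E
python3 - <<'E'
from h import *
for n in('scene','top'):
    c=snap(n,n+'0.png'); print(n,c.keys(),c['fx'],c['cx'],c['cy'],np.round(c['world_from_camera'],3).tolist())
    np.savez(n+'0.npz',**{k:c[k] for k in c})
s=r.read_state();print(s['eef_rot'],s['width'],s['time_s'])
E
```

```text
scene dict_keys(['image', 'fx', 'fy', 'cx', 'cy', 'world_from_camera']) 453.00054812373077 324.4845971749261 196.55208058884008 [[-0.877, -0.318, 0.36, 941.698], [0.48, -0.579, 0.659, 760.122], [-0.001, 0.751, 0.66, 809.365], [0.0, 0.0, 0.0, 1.0]]
top dict_keys(['image', 'fx', 'fy', 'cx', 'cy', 'world_from_camera']) 437.4873950592921 328.9156408063543 192.24464095738045 [[0.029, 0.99, -0.14, 377.103], [-0.999, 0.031, 0.011, 16.816], [0.015, 0.14, 0.99, 1135.348], [0.0, 0.0, 0.0, 1.0]]
[[ 9.15644237e-01  4.01989344e-01 -4.45991464e-04]
 [ 4.01989589e-01 -9.15643794e-01  9.01744309e-04]
 [-4.58777131e-05 -1.00496090e-03 -9.99999494e-01]] 85.29592346856508 0.1
```

View pics/scene0.png

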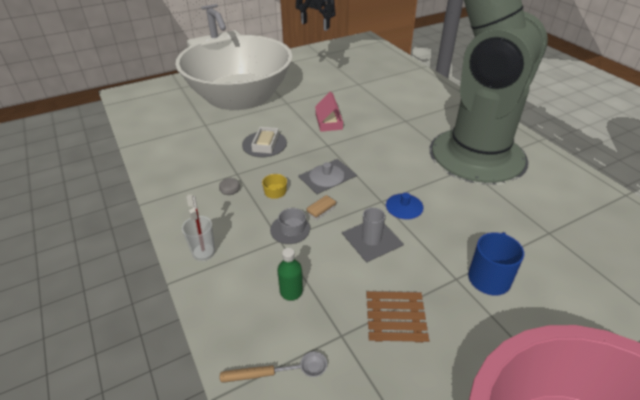

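View pics/top0.png

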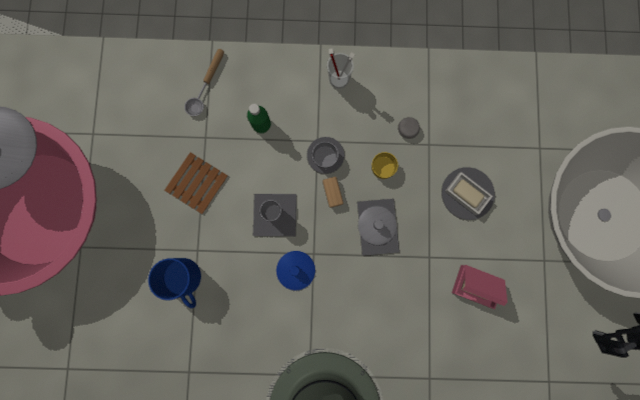

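Candidates in the top view:
- **Lid:** steel lid (378,226), not the blue lid (296,271).
- **Katori:** steel bowl (325,155), not the yellow one (385,165), the grey lump (409,128) or those on the tub rim.
- **Tumbler:** (271,212), not the toothbrush glass (340,70) or the blue mug (175,280).
- **Soap dish:** white dish (470,193), not the pink box (480,286).

The bottle is at (258,118) and the board at (197,183). So the tumbler is on the square stand, the lid on the oblong, the katori on the small round and the soap dish on the large round. I'll check these in one close crop.

```bash
python3 - <<'E'
from h import *
c=dict(np.load('top0.npz')); im=c['image']
cr=im[90:265,150:510]
big=cv2.resize(cr,None,fx=2.2,fy=2.2,interpolation=cv2.INTER_CUBIC)
g=im.astype(int); mx=g.max(2); sat=mx-g.min(2)
for t in (85,):
    m=((mx<105)&(sat<22)).astype(np.uint8)*255
    mm=cv2.resize(m[90:265,150:510],None,fx=2.2,fy=2.2,interpolation=cv2.INTER_NEAREST)
cv2.imwrite('pics/crop1.png',np.vstack([big[:300],mm[:300]])[:600])
for u,v in((275,200),(258,225),(325,170),(450,205),(365,210),(300,230),(380,245)): print(u,v,im[v,u])
E
```

```text
Traceback (most recent call last):
ValueError: all the input arrays must have same number of dimensions, but the array at index 0 has 3 dimension(s) and the array at index 1 has 2 dimension(s)
```

```bash
python3 - <<'E'
from h import *
c=dict(np.load('top0.npz')); im=c['image']
g=im.astype(int); mx=g.max(2); sat=mx-g.min(2)
m=((mx<105)&(sat<22)).astype(np.uint8)*255
f=lambda a,i:cv2.resize(a[120:257,150:510],None,fx=2.2,fy=2.18,interpolation=i)
cv2.imwrite('pics/crop1.png',np.vstack([f(im,cv2.INTER_CUBIC),cv2.merge([f(m,cv2.INTER_NEAREST)]*3)]))
for u,v in((275,200),(258,225),(325,170),(450,205),(365,210),(300,230),(380,245)): print(u,v,im[v,u])
E
```

```text
275 200 [78 78 78]
258 225 [74 72 72]
325 170 [50 49 50]
450 205 [71 70 71]
365 210 [110 108 109]
300 230 [76 83 83]
380 245 [69 67 68]
```

View pics/crop1.png

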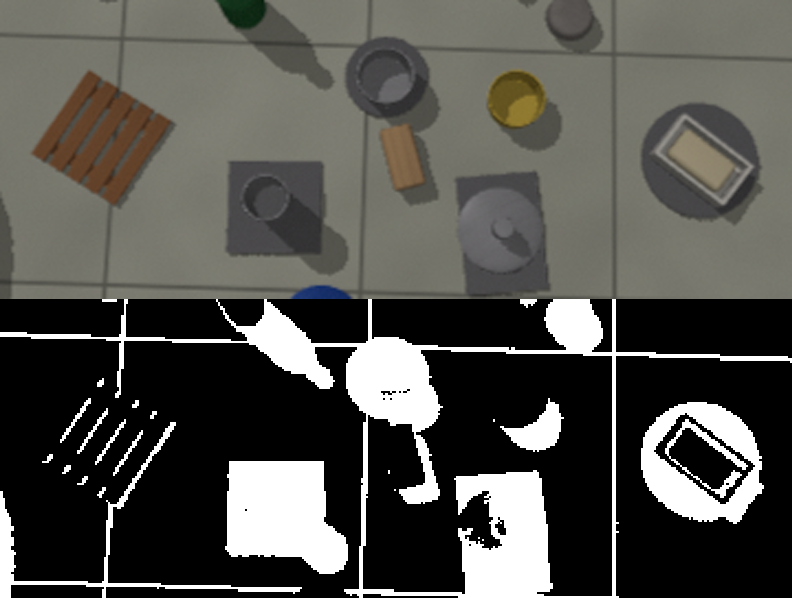

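The crop (scale about 2.2, origin at (150,120)) confirms the choices:
- **On the stands:** tumbler rim (266,198) on the square stand, lid knob (503,227) on the oblong, katori rim (386,76) on the small round, soap dish (703,158) on the large round.
- **Obstacles:** a wooden block at (402,157) and a yellow bowl at (516,98).

```bash
python3 - <<'E'
from h import *
c=dict(np.load('top0.npz')); s=dict(np.load('scene0.npz'))
P=lambda u,v,z:np.round(pt(c,u/2.2+150,v/2.18+120,z),1)
print('sq',P(275.3,207.5,6),[P(*a,6).tolist() for a in((229,161),(322,161),(322,254),(228,254))])
print('obl',P(502.5,234.5,6),[P(*a,6).tolist() for a in((456,179),(538,172),(549,290),(467,297))])
print('small',P(387,78,6),'large',P(700.5,161,6),'board',P(104,138,6),[P(*a,6).tolist() for a in((90,71),(175,123),(118,206),(33,153))])
print('tumb',P(266,198,86),'kat',P(386,76,42),'knob',P(503,227,46),'soap',P(703.5,158.5,32),[P(*a,32).tolist() for a in((686,114),(753,160),(722,206),(653,154))])
print('block',[P(*a,20).tolist() for a in((381,128),(409,124),(424,186),(396,190))],'yel',P(516,98,36),'bot',pt(c,254,107,130))
# scene view cross-check
Q=lambda u,v,z:np.round(pt(s,u,v,z),1)
print('scene tumb',Q(374,213,86),'kat',Q(294,217,42),'knob',Q(327,168,46),'soap',Q(265,136,32),'bottle',Q(291,252,130),'bluelid',Q(405,197,40))
E
```

```text
sq [473.1 141.7] [[527.0, 198.9], [530.4, 89.2], [419.9, 84.8], [416.7, 194.2]]
obl [ 449.2 -125.9] [[513.7, -69.9], [525.2, -167.0], [385.7, -181.0], [374.8, -85.5]]
small [634.2  15.4] large [ 544.5 -360.7] board [550.  347.8] [[631.2, 370.3], [570.9, 265.2], [469.3, 325.7], [529.3, 429.9]]
tumb [476.5 143.5] kat [628.3  16.6] knob [ 455.3 -121.3] soap [ 543.8 -355.6] [[596.3, -335.8], [543.8, -413.4], [488.5, -376.1], [547.3, -296.6]]
block [[570.2, 20.6], [576.0, -12.2], [502.6, -31.7], [496.8, 0.8]] yel [ 608.2 -135.7] bot [718.97622412 190.21645591]
scene tumb [474.1 143.7] kat [624.7  24.2] knob [ 462.2 -103.4] soap [ 542.5 -351. ] bottle [710.1 196.4] bluelid [341.6  92.8]
```

Call:
step_arm(
  delta_pos=[
    [36.5,27,-18],
    [36.5,27,-18],
    [36.5,27,-18],
    [36.5,27,-18],
    [36.5,27,-18],
    [36.5,27,-18],
    [36.5,27,-18],
    [36.5,27,-18],
    [0,0,0],
    [0,0,0],
  ],
  yaw=[3.9,3.9,3.9,3.9,3.9,3.9,3.9,3.9,0,0],
  hand=1,
  grip_force=30,
)

```text
time_s: 1.35
ee_pos: [542.9, -356.5, 260.4]
eef_rot: [[0.575, 0.818, -0.001], [0.818, -0.575, -0.0], [-0.001, -0.001, -1.0]]
wrist_force: [0.0, -0.9, -0.3]
width: 85.0
grip_force: 0.0
```

Call:
step_arm(
  delta_pos=[
    [0.5,0,-20],
    [0,0,-20],
    [0,0,-20],
    [0,0,-12],
    [0,0,-8],
    [0,0,0],
  ],
  yaw=[0,0,0,0,0,0],
)

```text
time_s: 2.1
ee_pos: [543.7, -356.2, 180.3]
eef_rot: [[0.575, 0.818, -0.0], [0.818, -0.575, 0.0], [-0.0, -0.001, -1.0]]
wrist_force: [0.3, 0.2, 0.5]
width: 85.6
grip_force: 0.0
```

Call:
step_arm(
  delta_pos=[
    [0,0,0],
    [0,0,0],
    [0,0,0],
    [0,0,0],
    [0,0,0],
    [0,0,0],
    [0,0,0],
    [0,0,0],
  ],
  yaw=[0,0,0,0,0,0,0,0],
  hand=-1,
  grip_force=40,
)

```text
time_s: 3.1
ee_pos: [544.0, -356.4, 181.5]
eef_rot: [[0.575, 0.818, 0.001], [0.818, -0.575, -0.001], [0.0, 0.001, -1.0]]
wrist_force: [-0.9, -0.2, 4.5]
width: 59.4
grip_force: 43.2
```

```bash
python3 - <<'E'
from h import *
c=snap('scene'); cv2.imwrite('pics/s1.png',cv2.resize(c['image'][60:220,170:390],None,fx=3,fy=3,interpolation=cv2.INTER_CUBIC))
E
```

```text
(no output)
```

View pics/s1.png

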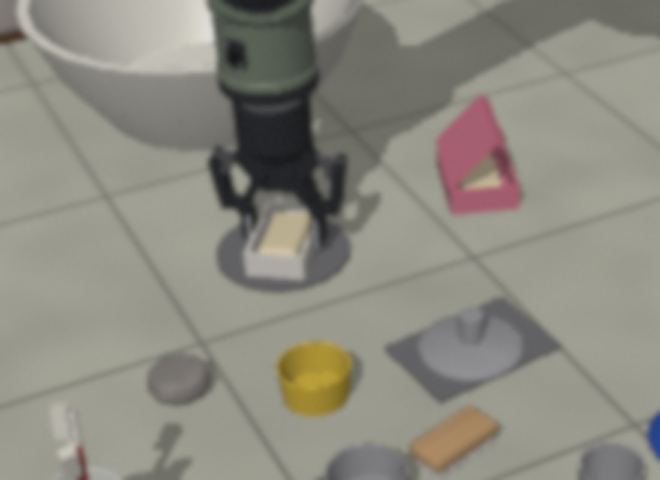

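The picture shows the dish held between the fingers across its width, at about (280,240) in the crop.

Call:
step_arm(
  delta_pos=[
    [0,0,20],
    [0,0,30],
    [0,20,35],
    [0,40,30],
    [0,44,0],
    [0,44,0],
    [0,44,0],
    [0,44,0],
    [0,44,0],
    [0,44,0],
    [0,44,0],
    [0,44,0],
  ],
  yaw=[0,0,0,0,0,0,0,0,0,0,0,0],
)

```text
time_s: 4.65
ee_pos: [543.7, 57.2, 297.3]
eef_rot: [[0.575, 0.818, 0.002], [0.818, -0.575, 0.0], [0.001, 0.001, -1.0]]
wrist_force: [1.0, 0.6, -1.2]
width: 59.0
grip_force: 43.8
```

Call:
step_arm(
  delta_pos=[
    [0,44,0],
    [0,44,0],
    [0,44,0],
    [0,44,0],
    [0,44,0],
    [0,40,0],
    [0,25,0],
    [0,7,0],
    [0,0,0],
    [0,0,0],
  ],
  yaw=[0,0,0,0,0,0,0,0,0,0],
)

```text
time_s: 5.9
ee_pos: [544.2, 346.3, 295.8]
eef_rot: [[0.576, 0.817, 0.0], [0.817, -0.576, -0.001], [-0.001, 0.001, -1.0]]
wrist_force: [-0.9, 0.1, -1.4]
width: 59.2
grip_force: 43.8
```

Call:
step_arm(
  delta_pos=[
    [3,1,-30],
    [3,0,-30],
    [0,0,-25],
    [0,0,-15],
    [0,0,-7],
    [0,0,-5],
    [0,0,0],
    [0,0,0],
  ],
  yaw=[0,0,0,0,0,0,0,0],
)

```text
time_s: 6.9
ee_pos: [549.9, 348.9, 184.3]
eef_rot: [[0.575, 0.818, 0.001], [0.818, -0.575, 0.0], [0.001, 0.0, -1.0]]
wrist_force: [-0.5, 0.2, -1.7]
width: 59.1
grip_force: 43.8
```

Call:
step_arm(
  delta_pos=[
    [0,0,0],
    [0,0,0],
    [0,0,0],
    [0,0,0],
    [0,0,20],
    [0,0,30],
    [0,0,30],
    [0,0,20],
    [0,0,0],
  ],
  yaw=[0,0,0,0,0,0,0,0,0],
  hand=1,
)

```text
time_s: 8.02
ee_pos: [550.1, 348.9, 285.8]
eef_rot: [[0.575, 0.818, 0.002], [0.818, -0.575, 0.002], [0.003, 0.001, -1.0]]
wrist_force: [-0.3, 0.2, -0.3]
width: 85.1
grip_force: 0.0
```

Call:
step_arm(
  delta_pos=[
    [-5,-25,0],
    [-8,-40,0],
    [-9,-42,0],
    [-9,-42,0],
    [-9,-42,0],
    [-9,-42,0],
    [-9,-42,0],
    [-9,-42,0],
    [-9,-42,0],
    [-9,-42,0],
    [-9,-42,-10],
    [-2,-28,-10],
  ],
  yaw=[0,0,0,0,0,0,0,0,0,0,0,0],
)

```text
time_s: 9.52
ee_pos: [452.9, -124.1, 263.0]
eef_rot: [[0.576, 0.817, -0.001], [0.817, -0.576, -0.0], [-0.001, -0.001, -1.0]]
wrist_force: [-0.2, 0.9, 0.5]
width: 85.4
grip_force: 0.0
```

Call:
step_arm(
  delta_pos=[
    [0,0,0],
    [0,0,-20],
    [0,0,-20],
    [0,0,0],
  ],
  yaw=[0,0,0,0],
)

```text
time_s: 10.02
ee_pos: [453.5, -121.3, 222.7]
eef_rot: [[0.574, 0.819, -0.003], [0.819, -0.574, 0.001], [-0.001, -0.003, -1.0]]
wrist_force: [0.3, -0.3, 1.0]
width: 85.5
grip_force: 0.0
```

```bash
python3 - <<'E'
from h import *
c=snap('scene'); b=snap('top')
f=lambda a,x,y:cv2.resize(a[y:y+150,x:x+200],None,fx=2,fy=2,interpolation=cv2.INTER_CUBIC)
cv2.imwrite('pics/s2.png',np.vstack([np.hstack([f(c['image'],240,100),f(c['image'],320,240)]),np.hstack([f(b['image'],280,130),f(b['image'],130,110)])]))
E
```

```text
(no output)
```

View pics/s2.png

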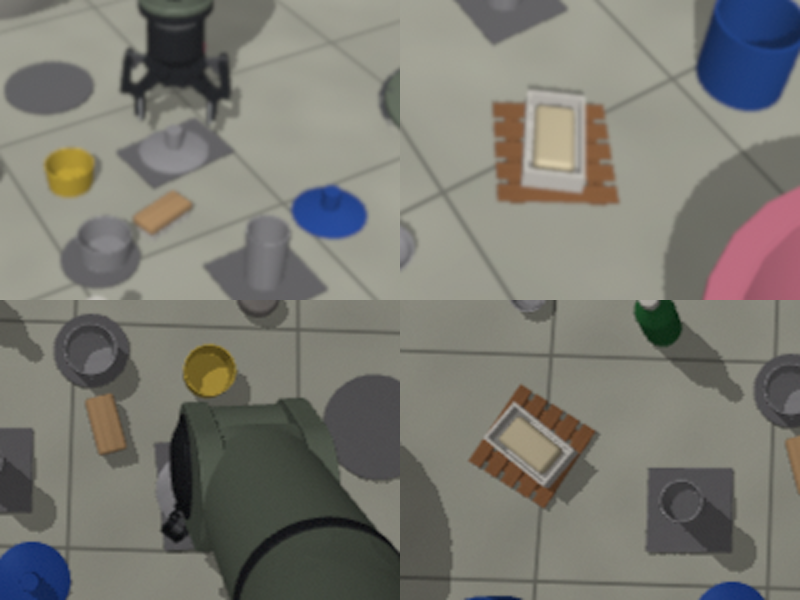

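The soap dish sits centred on the board (top view, (197,182)). The knob, at (175,135) in the upper-left panel, lies between the fingers.

Call:
step_arm(
  delta_pos=[
    [1,0,-15],
    [0,0,-12],
    [0,0,0],
  ],
  yaw=[0,0,0],
)

```text
time_s: 10.5
ee_pos: [454.5, -122.1, 195.8]
eef_rot: [[0.575, 0.818, -0.002], [0.818, -0.575, 0.0], [-0.001, -0.002, -1.0]]
wrist_force: [-1.1, -0.0, 0.9]
width: 86.0
grip_force: 0.0
```

Call:
step_arm(
  delta_pos=[
    [0,0,0],
    [0,0,0],
    [0,0,0],
    [0,0,0],
    [0,0,0],
    [0,0,0],
    [0,0,0],
    [0,0,0],
    [0,0,0],
    [0,0,0],
  ],
  yaw=[0,0,0,0,0,0,0,0,0,0],
  hand=-1,
)

```text
time_s: 11.75
ee_pos: [454.8, -122.3, 197.0]
eef_rot: [[0.575, 0.818, 0.0], [0.818, -0.575, -0.0], [0.0, 0.0, -1.0]]
wrist_force: [-2.2, 0.1, 8.1]
width: 22.7
grip_force: 38.8
```

Call:
step_arm(
  delta_pos=[
    [0,0,15],
    [0,0,30],
    [0,-15,35],
    [15,-40,0],
    [15,-40,0],
    [15,-40,0],
    [15,-40,0],
    [15,-40,0],
    [12,-20,0],
    [3,-4,0],
    [0,0,0],
    [0,0,0],
  ],
  yaw=[0,0,0,0,0,0,0,0,0,0,0,0],
)

```text
time_s: 13.25
ee_pos: [544.7, -360.4, 277.1]
eef_rot: [[0.574, 0.819, -0.0], [0.819, -0.574, 0.0], [0.0, -0.0, -1.0]]
wrist_force: [-0.1, -0.3, -0.9]
width: 22.6
grip_force: 39.6
```

Call:
step_arm(
  delta_pos=[
    [0,0,-25],
    [0,0,-25],
    [0,0,-15],
    [0,0,-8],
    [0,0,-5],
    [0,0,0],
    [0,0,0],
  ],
  yaw=[0,0,0,0,0,0,0],
)

```text
time_s: 14.12
ee_pos: [544.9, -361.4, 199.3]
eef_rot: [[0.575, 0.818, 0.001], [0.818, -0.575, -0.0], [0.0, 0.001, -1.0]]
wrist_force: [0.1, -1.1, -1.7]
width: 22.5
grip_force: 39.6
```

Call:
step_arm(
  delta_pos=[
    [0,0,-1.5],
    [0,0,0],
    [0,0,0],
  ],
  yaw=[0,0,0],
)

```text
time_s: 14.5
ee_pos: [544.8, -361.3, 197.3]
eef_rot: [[0.575, 0.818, 0.0], [0.818, -0.575, -0.0], [-0.0, 0.0, -1.0]]
wrist_force: [-0.3, 0.5, -0.8]
width: 22.6
grip_force: 39.6
```

Call:
step_arm(
  delta_pos=[
    [0,0,0],
    [0,0,0],
    [0,0,0],
    [0,0,0],
    [0,0,20],
    [0,0,35],
    [0,0,35],
    [0,0,10],
    [0,20,0],
    [0,40,0],
    [0,40,0],
    [0,40,0],
  ],
  yaw=[0,0,0,0,0,0,0,0,0,0,0,0],
  hand=1,
)

```text
time_s: 16.0
ee_pos: [544.3, -218.8, 296.7]
eef_rot: [[0.574, 0.819, -0.001], [0.819, -0.574, 0.001], [0.0, -0.001, -1.0]]
wrist_force: [1.1, 0.1, -0.3]
width: 85.7
grip_force: 0.0
```

Call:
step_arm(
  delta_pos=[
    [0,44,0],
    [0,44,0],
    [0,44,0],
    [0,44,0],
    [0,44,0],
    [0,44,0],
    [0,44,0],
    [0,44,0],
    [0,44,0],
    [0,44,0],
    [0,44,0],
    [0,44,0],
  ],
  yaw=[0,0,0,0,0,0,0,0,0,0,0,0],
)

```text
time_s: 17.5
ee_pos: [543.4, 308.8, 296.6]
eef_rot: [[0.574, 0.819, -0.001], [0.819, -0.574, -0.0], [-0.001, -0.001, -1.0]]
wrist_force: [0.5, -0.5, -0.2]
width: 85.5
grip_force: 0.0
```

Call:
step_arm(
  delta_pos=[
    [5,30,0],
    [0,10,0],
    [0,0,0],
    [0,0,0],
  ],
  yaw=[0,0,0,0],
)

```text
time_s: 18.0
ee_pos: [549.8, 345.6, 297.0]
eef_rot: [[0.576, 0.818, -0.0], [0.818, -0.576, -0.001], [-0.001, 0.0, -1.0]]
wrist_force: [0.1, -0.5, 0.8]
width: 85.6
grip_force: 0.0
```

Call:
step_arm(
  delta_pos=[
    [0,3,-30],
    [0,0,-30],
    [0,0,-30],
    [0,0,-15],
    [0,0,-9],
    [0,0,0],
    [0,0,0],
  ],
  yaw=[0,0,0,0,0,0,0],
)

```text
time_s: 18.88
ee_pos: [550.1, 349.9, 184.1]
eef_rot: [[0.575, 0.818, 0.001], [0.818, -0.575, 0.001], [0.001, 0.0, -1.0]]
wrist_force: [1.4, -0.8, -0.8]
width: 85.0
grip_force: 0.0
```

Call:
step_arm(
  delta_pos=[
    [0,0,0],
    [0,0,0],
    [0,0,0],
    [0,0,0],
    [0,0,0],
    [0,0,0],
    [0,0,20],
    [0,0,30],
    [0,0,35],
    [0,0,25],
    [0,0,0],
  ],
  yaw=[0,0,0,0,0,0,0,0,0,0,0],
  hand=-1,
)

```text
time_s: 20.25
ee_pos: [550.2, 350.0, 296.3]
eef_rot: [[0.575, 0.818, 0.003], [0.818, -0.575, 0.002], [0.004, 0.001, -1.0]]
wrist_force: [-0.4, -0.8, -2.5]
width: 58.9
grip_force: 44.5
```

Call:
step_arm(
  delta_pos=[
    [-6,-30,0],
    [-9,-42,0],
    [-9,-42,0],
    [-9,-42,0],
    [-9,-42,0],
    [-9,-42,0],
    [-9,-42,0],
    [-9,-42,0],
    [-9,-42,0],
    [-9,-42,0],
    [-9,-42,0],
    [-5,-26,0],
  ],
  yaw=[-4.4,-4.4,-4.4,-4.4,-4.4,-4.4,-4.4,-4.4,-4.4,-4.4,-4.4,0],
)

```text
time_s: 21.75
ee_pos: [447.9, -128.1, 293.0]
eef_rot: [[0.994, 0.111, -0.001], [0.111, -0.994, -0.0], [-0.001, 0.0, -1.0]]
wrist_force: [0.3, 0.4, -0.8]
width: 59.4
grip_force: 44.5
```

Call:
step_arm(
  delta_pos=[
    [0,0,0],
    [0,0,-30],
    [0,0,-30],
    [0,0,-20],
    [0,0,0],
    [0,0,0],
  ],
  yaw=[0,0,0,0,0,0],
)

```text
time_s: 22.5
ee_pos: [449.0, -125.9, 213.8]
eef_rot: [[0.994, 0.114, 0.0], [0.114, -0.994, 0.0], [0.0, -0.0, -1.0]]
wrist_force: [-0.1, -0.4, -0.9]
width: 58.9
grip_force: 44.4
```

Call:
step_arm(
  delta_pos=[
    [0,0,-18],
    [0,0,-9],
    [0,0,-3.5],
    [0,0,0],
    [0,0,0],
  ],
  yaw=[0,0,0,0,0],
)

```text
time_s: 23.12
ee_pos: [449.0, -126.2, 183.3]
eef_rot: [[0.994, 0.113, 0.001], [0.113, -0.994, -0.0], [0.001, 0.0, -1.0]]
wrist_force: [-1.4, 1.3, 8.3]
width: 59.1
grip_force: 45.7
```

Call:
step_arm(
  delta_pos=[
    [0,0,0],
    [0,0,0],
    [0,0,0],
    [0,0,0],
    [0,0,20],
    [0,0,35],
    [0,0,40],
    [0,0,15],
    [0,35,0],
    [5,40,0],
    [5,40,0],
    [5,40,0],
  ],
  yaw=[0,0,0,0,0,0,0,0,0,0,0,0],
  hand=1,
)

```text
time_s: 24.62
ee_pos: [463.7, 30.0, 292.3]
eef_rot: [[0.994, 0.113, -0.001], [0.113, -0.994, -0.0], [-0.001, 0.0, -1.0]]
wrist_force: [1.3, -0.5, -0.3]
width: 85.3
grip_force: 0.0
```

Call:
step_arm(
  delta_pos=[
    [5,40,0],
    [5,40,0],
    [2,30,0],
    [0,4,0],
    [0,0,0],
    [0,0,0],
  ],
  yaw=[0,0,0,0,0,0],
)

```text
time_s: 25.38
ee_pos: [475.8, 141.7, 292.6]
eef_rot: [[0.994, 0.112, -0.0], [0.112, -0.994, -0.0], [-0.0, 0.0, -1.0]]
wrist_force: [0.4, 0.2, 0.1]
width: 85.3
grip_force: 0.0
```

```bash
python3 - <<'E'
from h import *
c=snap('scene'); b=snap('top')
np.savez('top1.npz',**b)
f=lambda a,x,y:cv2.resize(a[y:y+150,x:x+200],None,fx=2,fy=2,interpolation=cv2.INTER_CUBIC)
cv2.imwrite('pics/s3.png',np.vstack([np.hstack([f(c['image'],240,100),f(c['image'],300,180)]),np.hstack([f(b['image'],330,130),f(b['image'],200,130)])]))
E
```

```text
(no output)
```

View pics/s3.png

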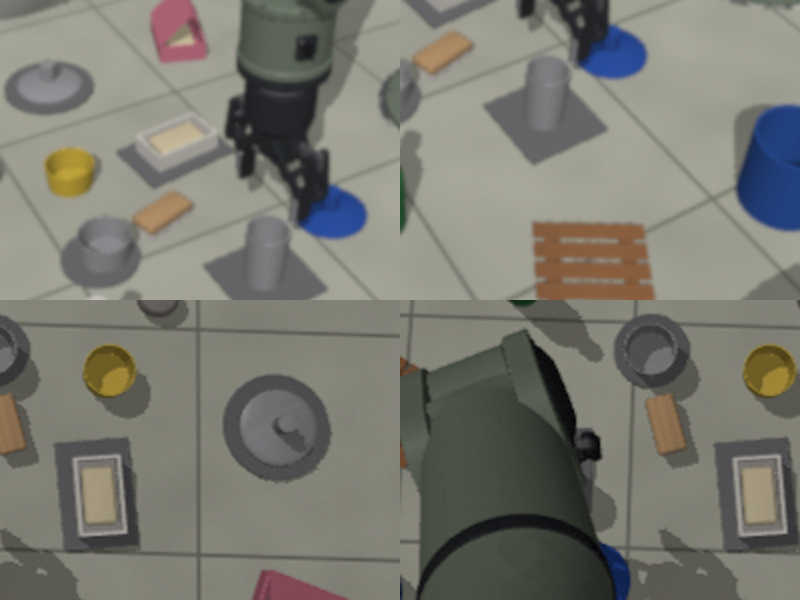

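The lid is centred on the large stand and the dish on the oblong (lower left panel, lid (278,427), dish (101,495)). The gripper is over the tumbler.

Call:
step_arm(
  delta_pos=[
    [0,1,-30],
    [0,0,-25],
    [0,0,-15],
    [0,0,-10],
    [0,0,0],
  ],
  yaw=[0,0,0,0,0],
)

```text
time_s: 26.1
ee_pos: [475.8, 143.6, 212.5]
eef_rot: [[0.994, 0.113, -0.001], [0.113, -0.994, -0.0], [-0.001, 0.0, -1.0]]
wrist_force: [-0.8, 0.8, 0.3]
width: 85.3
grip_force: 0.0
```

Call:
step_arm(
  delta_pos=[
    [0,0,0],
    [0,0,0],
    [0,0,0],
    [0,0,0],
    [0,0,0],
    [0,0,0],
    [0,0,0],
  ],
  yaw=[0,0,0,0,0,0,0],
  hand=-1,
  grip_force=30,
)

```text
time_s: 26.98
ee_pos: [476.1, 143.9, 213.4]
eef_rot: [[0.994, 0.113, 0.001], [0.113, -0.994, 0.001], [0.001, -0.0, -1.0]]
wrist_force: [-0.5, -0.1, 7.9]
width: 50.3
grip_force: 29.5
```

Call:
step_arm(
  delta_pos=[
    [0,0,15],
    [0,0,25],
    [10,25,20],
    [14,38,0],
    [14,40,0],
    [14,40,0],
    [12,36,0],
    [7,18,0],
    [3,7,0],
    [0,0,0],
    [0,0,0],
  ],
  yaw=[0,0,0,0,0,0,0,0,0,0,0],
)

```text
time_s: 28.35
ee_pos: [549.8, 346.7, 273.0]
eef_rot: [[0.994, 0.112, -0.0], [0.112, -0.994, -0.0], [-0.0, 0.0, -1.0]]
wrist_force: [-0.2, -0.2, -1.5]
width: 50.0
grip_force: 31.5
```

Call:
step_arm(
  delta_pos=[
    [0,0,-20],
    [0,0,-20],
    [0,0,-12],
    [0,0,-6],
    [0,0,0],
    [0,0,0],
  ],
  yaw=[0,0,0,0,0,0],
)

```text
time_s: 29.1
ee_pos: [549.9, 347.8, 214.9]
eef_rot: [[0.994, 0.113, 0.0], [0.113, -0.994, 0.0], [0.0, -0.0, -1.0]]
wrist_force: [0.9, -0.0, -1.7]
width: 50.2
grip_force: 31.3
```

Call:
step_arm(
  delta_pos=[
    [0,0,-1.5],
    [0,0,0],
  ],
  yaw=[0,0],
)

```text
time_s: 29.35
ee_pos: [549.9, 347.8, 213.4]
eef_rot: [[0.994, 0.113, 0.0], [0.113, -0.994, 0.0], [0.001, -0.0, -1.0]]
wrist_force: [0.3, 0.6, 1.0]
width: 50.5
grip_force: 31.3
```

Call:
step_arm(
  delta_pos=[
    [0,0,0],
    [0,0,0],
    [0,0,0],
    [0,0,0],
    [0,0,20],
    [0,0,35],
    [0,0,40],
    [0,0,15],
    [5,-20,0],
    [9,-40,0],
    [10,-42,0],
    [10,-42,0],
  ],
  yaw=[0,0,0,0,0,0,0,0,0,0,0,0],
  hand=1,
)

```text
time_s: 30.85
ee_pos: [583.8, 201.0, 322.3]
eef_rot: [[0.994, 0.113, -0.001], [0.113, -0.994, -0.001], [-0.001, 0.001, -1.0]]
wrist_force: [0.7, 0.2, 0.4]
width: 85.6
grip_force: 0.0
```

Call:
step_arm(
  delta_pos=[
    [10,-42,0],
    [10,-42,0],
    [10,-42,0],
    [10,-40,0],
    [4,-22,-20],
    [0,0,-20],
    [0,0,0],
    [0,0,0],
  ],
  yaw=[0,0,0,0,0,0,0,0],
)

```text
time_s: 31.85
ee_pos: [627.7, 16.1, 283.1]
eef_rot: [[0.993, 0.114, -0.001], [0.114, -0.993, 0.0], [-0.001, -0.0, -1.0]]
wrist_force: [-0.2, -0.0, 0.3]
width: 85.2
grip_force: 0.0
```

```bash
python3 - <<'E'
from h import *
c=snap('scene'); b=snap('top')
f=lambda a,x,y:cv2.resize(a[y:y+150,x:x+200],None,fx=2,fy=2,interpolation=cv2.INTER_CUBIC)
cv2.imwrite('pics/s4.png',np.vstack([np.hstack([f(c['image'],200,120),f(c['image'],300,180)]),np.hstack([f(b['image'],240,80),f(b['image'],130,110)])]))
E
```

```text
(no output)
```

View pics/s4.png

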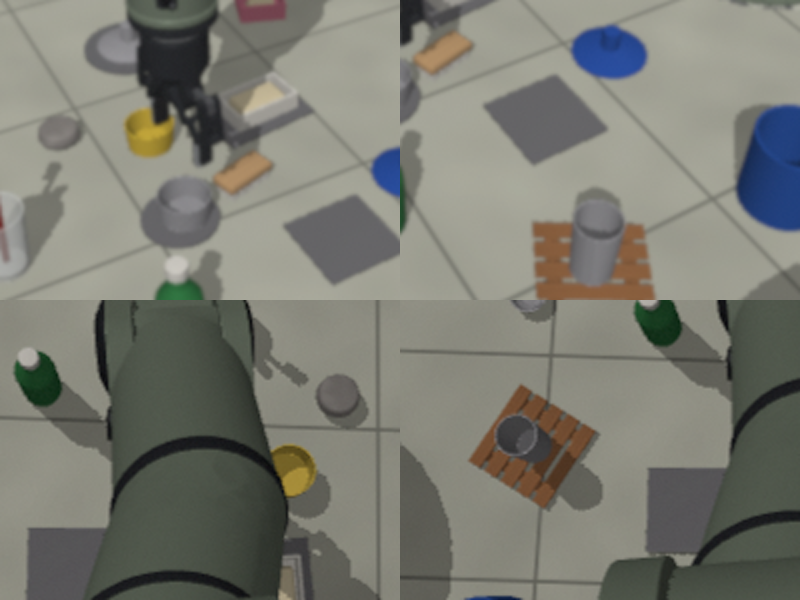

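The tumbler stands on the board ((515,436) in the lower right), the square is free, and the katori is below the gripper at (187,205) in the upper left.

Call:
step_arm(
  delta_pos=[
    [0,0,-30],
    [0,0,-25],
    [0,0,-15],
    [0,0,-10],
    [0,0,0],
  ],
  yaw=[0,0,0,0,0],
)

```text
time_s: 32.58
ee_pos: [627.8, 15.8, 203.1]
eef_rot: [[0.994, 0.113, -0.0], [0.113, -0.994, -0.0], [-0.0, -0.0, -1.0]]
wrist_force: [1.2, -0.0, -0.1]
width: 85.6
grip_force: 0.0
```

Call:
step_arm(
  delta_pos=[
    [0,0,-8],
    [0,0,-7],
    [0,0,-3],
    [0,0,0],
  ],
  yaw=[0,0,0,0],
)

```text
time_s: 33.08
ee_pos: [627.7, 15.8, 185.0]
eef_rot: [[0.994, 0.113, -0.0], [0.113, -0.994, -0.0], [-0.0, -0.0, -1.0]]
wrist_force: [-0.7, 0.1, 0.3]
width: 85.5
grip_force: 0.0
```

Call:
step_arm(
  delta_pos=[
    [0,0,0],
    [0,0,0],
    [0,0,0],
    [0,0,0],
    [0,0,0],
    [0,0,0],
  ],
  yaw=[0,0,0,0,0,0],
  hand=-1,
  grip_force=30,
)

```text
time_s: 33.83
ee_pos: [627.9, 15.8, 186.0]
eef_rot: [[0.994, 0.113, 0.001], [0.113, -0.994, 0.0], [0.001, -0.0, -1.0]]
wrist_force: [-3.0, 0.6, 9.8]
width: 67.2
grip_force: 31.0
```

Call:
step_arm(
  delta_pos=[
    [0,0,15],
    [0,0,25],
    [-8,6,30],
    [-25,20,0],
    [-32,26,0],
    [-32,26,0],
    [-30,25,0],
    [-18,15,0],
    [-8,7,0],
    [-2,2,0],
    [0,0,0],
    [0,0,0],
  ],
  yaw=[0,0,0,0,0,0,0,0,0,0,0,0],
)

```text
time_s: 35.33
ee_pos: [473.3, 142.2, 255.2]
eef_rot: [[0.994, 0.112, 0.0], [0.112, -0.994, -0.0], [0.0, 0.0, -1.0]]
wrist_force: [0.2, 1.0, -0.7]
width: 66.8
grip_force: 33.9
```

Call:
step_arm(
  delta_pos=[
    [0,0,-25],
    [0,0,-22],
    [0,0,-14],
    [0,0,-7],
    [0,0,0],
    [0,0,0],
  ],
  yaw=[0,0,0,0,0,0],
)

```text
time_s: 36.08
ee_pos: [473.0, 142.8, 187.7]
eef_rot: [[0.994, 0.113, 0.001], [0.113, -0.994, 0.0], [0.001, -0.0, -1.0]]
wrist_force: [0.0, 0.1, -0.9]
width: 66.5
grip_force: 34.0
```

Call:
step_arm(
  delta_pos=[
    [0,0,-1.7],
    [0,0,0],
  ],
  yaw=[0,0],
)

```text
time_s: 36.33
ee_pos: [473.0, 142.9, 186.0]
eef_rot: [[0.994, 0.113, 0.001], [0.113, -0.994, 0.0], [0.001, -0.0, -1.0]]
wrist_force: [-0.2, -0.1, 5.2]
width: 67.0
grip_force: 34.4
```

Call:
step_arm(
  delta_pos=[
    [0,0,0],
    [0,0,0],
    [0,0,0],
    [0,0,15],
    [0,0,25],
    [0,0,35],
    [0,0,35],
    [5,20,0],
    [14,38,0],
    [15,40,0],
    [15,40,0],
    [14,36,0],
  ],
  yaw=[0,0,0,0,0,0,0,0,0,0,0,0],
  hand=1,
)

```text
time_s: 37.83
ee_pos: [535.8, 318.9, 295.3]
eef_rot: [[0.993, 0.114, -0.0], [0.114, -0.993, 0.0], [-0.0, -0.0, -1.0]]
wrist_force: [0.4, -0.7, -0.1]
width: 85.5
grip_force: 0.0
```

Call:
step_arm(
  delta_pos=[
    [10,24,0],
    [4,7,0],
    [0,0,0],
    [0,0,0],
  ],
  yaw=[0,0,0,0],
)

```text
time_s: 38.33
ee_pos: [549.7, 346.7, 295.5]
eef_rot: [[0.994, 0.112, -0.0], [0.112, -0.994, -0.001], [-0.0, 0.001, -1.0]]
wrist_force: [1.1, 0.3, 0.2]
width: 85.2
grip_force: 0.0
```

Call:
step_arm(
  delta_pos=[
    [0,1,-30],
    [0,0,-25],
    [0,0,-15],
    [0,0,-10],
    [0,0,-2],
    [0,0,0],
  ],
  yaw=[0,0,0,0,0,0],
)

```text
time_s: 39.08
ee_pos: [550.0, 348.8, 214.0]
eef_rot: [[0.994, 0.113, 0.001], [0.113, -0.994, 0.0], [0.001, -0.0, -1.0]]
wrist_force: [0.0, -1.0, 0.5]
width: 85.5
grip_force: 0.0
```

Call:
step_arm(
  delta_pos=[
    [0,0,0],
    [0,0,0],
    [0,0,0],
    [0,0,0],
    [0,0,0],
    [0,0,0],
    [0,0,0],
    [0,0,15],
    [0,0,25],
    [0,0,35],
    [0,0,35],
    [0,0,0],
  ],
  yaw=[0,0,0,0,0,0,0,0,0,0,0,0],
  hand=-1,
)

```text
time_s: 40.58
ee_pos: [550.3, 349.0, 327.2]
eef_rot: [[0.994, 0.113, 0.004], [0.113, -0.994, 0.003], [0.004, -0.002, -1.0]]
wrist_force: [0.5, -0.0, -0.8]
width: 50.5
grip_force: 31.4
```

Call:
step_arm(
  delta_pos=[
    [4,-20,0],
    [8,-35,0],
    [10,-42,0],
    [11,-42,0],
    [11,-42,0],
    [11,-42,0],
    [11,-42,0],
    [10,-38,0],
    [6,-21,0],
    [2,-9.5,0],
    [0,0,0],
    [0,0,0],
  ],
  yaw=[0,0,0,0,0,0,0,0,0,0,0,0],
)

```text
time_s: 42.08
ee_pos: [633.6, 16.8, 323.4]
eef_rot: [[0.993, 0.115, -0.0], [0.115, -0.993, 0.001], [-0.0, -0.001, -1.0]]
wrist_force: [-1.2, 0.1, -1.0]
width: 50.1
grip_force: 31.5
```

Call:
step_arm(
  delta_pos=[
    [0,0,-30],
    [0,0,-30],
    [0,0,-25],
    [0,0,-15],
    [0,0,-8],
    [0,0,-3],
    [0,0,0],
    [0,0,0],
  ],
  yaw=[0,0,0,0,0,0,0,0],
)

```text
time_s: 43.08
ee_pos: [634.2, 15.4, 213.9]
eef_rot: [[0.994, 0.113, 0.002], [0.113, -0.994, 0.0], [0.002, -0.0, -1.0]]
wrist_force: [-3.6, -0.0, 8.7]
width: 50.4
grip_force: 29.7
```

Contact is made, so I release, rise, back the arm clear of the view and check everything.

Call:
step_arm(
  delta_pos=[
    [0,0,0],
    [0,0,0],
    [0,0,0],
    [0,0,0],
    [0,0,15],
    [0,0,25],
    [0,0,35],
    [0,0,35],
    [0,0,20],
    [-10,-35,10],
    [-15,-40,10],
    [-15,-40,10],
  ],
  yaw=[0,0,0,0,0,0,0,0,0,0,0,0],
  hand=1,
)

```text
time_s: 44.58
ee_pos: [593.1, -100.9, 373.9]
eef_rot: [[0.994, 0.114, 0.001], [0.114, -0.994, -0.0], [0.001, 0.0, -1.0]]
wrist_force: [0.7, -0.8, 0.4]
width: 85.3
grip_force: 0.0
```

Call:
step_arm(
  delta_pos=[
    [-20,-42,5],
    [-20,-42,5],
    [-20,-42,5],
    [-20,-42,5],
    [-20,-42,5],
    [-20,-42,0],
    [-20,-42,0],
    [-20,-42,0],
    [-20,-42,0],
    [-20,-42,0],
    [0,0,0],
    [0,0,0],
  ],
  yaw=[0,0,0,0,0,0,0,0,0,0,0,0],
)

```text
time_s: 46.08
ee_pos: [393.9, -519.4, 398.1]
eef_rot: [[0.994, 0.113, 0.001], [0.113, -0.994, 0.0], [0.001, -0.0, -1.0]]
wrist_force: [0.9, -1.3, 0.0]
width: 85.7
grip_force: 0.0
```

```bash
python3 - <<'E'
from h import *
c=snap('scene','scene9.png'); b=snap('top')
np.savez('top9.npz',**b)
im=b['image']
cv2.imwrite('pics/t9.png',cv2.resize(im[90:280,150:510],None,fx=2.2,fy=2.2,interpolation=cv2.INTER_CUBIC))
E
```

```text
(no output)
```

View pics/t9.png

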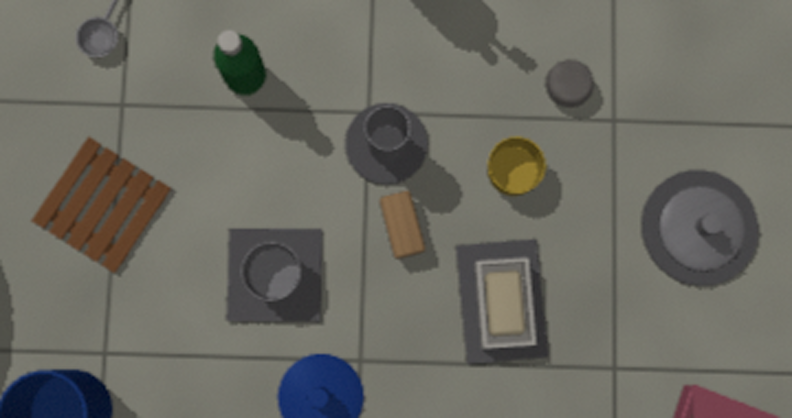

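View pics/scene9.png

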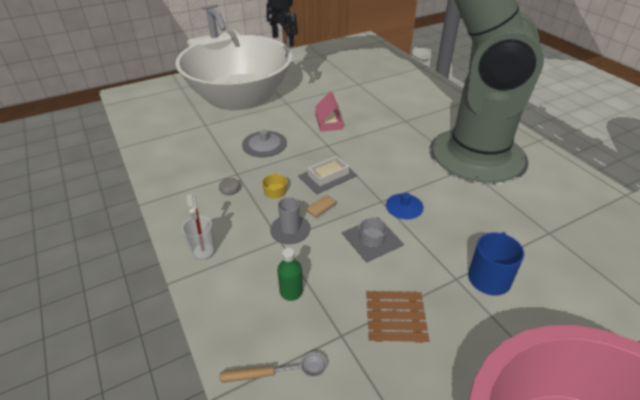

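All four are on their own stands and the board and arm are clear. Now the offsets, using crop pixels: katori rim (273,272), tumbler rim (388,127), lid disc (703,228), knob top (711,222), dish (506,303).

```bash
python3 - <<'E'
from h import *
c=dict(np.load('top9.npz')); P=lambda u,v,z:np.round(pt(c,u/2.2+150,v/2.2+90,z),1)
print('kat',P(273,272,42)-P(275.5,276,6),'tum',P(388,127,86)-P(387.5,144,6),'lid',P(703,228,9)-P(700.5,228,6),P(711,222,46)-P(700.5,228,6),'dish',P(506,303,32)-P(503,302,6))
a=P(478,262,32)-P(486,348,32);d=P(526,258,32)-P(535,345,32);print(np.degrees(np.arctan2([a[1],d[1]],[a[0],d[0]])))
s=r.read_state();print(s['time_s'],np.round(s['qvel'],2))
E
```

```text
kat [ 1.5 -0.9] tum [1.1 0.2] lid [-0.3 -2. ] [1.4 1.1] dish [-2.7 -0.1]
[6.28249209 6.48566035]
46.175 [-0.31  0.15  0.16  0.08  0.04 -0.09  0.02]
```

All four are within about 3 mm, and the dish is aligned.

```bash
python3 -c "
from rig import r
print(r.finish_job())"
```

```text
the job is handed in; nothing more can be done
None
```

I've handed the job in: in the final images, lid, tumbler, katori and soap dish are each within about 3 mm of the centre of their own stand, upright and released, with the dish aligned, the board empty and the green bottle standing; the judge's verdict was not shown.

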